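# Assemble a lined pressure vessel on the lab bench

### The job

Assemble the pressure vessel in the steel shell that stands on the bench, one part after another from the bottom up: first seat the white liner in the shell, then put the blue lid on the liner with its plug inside, then the brass ring on the lid around the blue knob, and last the steel cap with the red bar on the ring. Every part must sit fully home, level and upright, and be let go. Leave the amber bottle, the clear jar and the wrench where they are.

Things in the scene. Friction and masses are not known exactly. Their poses are not given: they have to be found in the camera images.
- shell: fixed steel cup with a green band, open at the top, on a round grey foot 100 mm across, 12 mm high. Cup 58 mm outside, bore 50 mm, rim 60 mm above the bench, bore floor 12 mm above it. Origin: centre of the foot's underside, at bench level; z up along the bore. Round: yaw means nothing.
- liner: loose white plastic cup, upright, open on top, 50 mm high, about 120 g. Body 44 mm across, tapering to 36 mm in the lowest 10 mm; flange to grip across, 62 mm wide, 34 to 50 mm above its underside; mouth 36 mm. Origin: centre of underside; z up. Round. Seated, the flange rests on the shell's rim, origin 26 mm above the shell's origin.
- plug_lid: loose blue lid, standing on its plug, 30 mm high, about 70 g: tapered plug 28 mm across, 8 mm high; above it a disc 56 mm across (8 to 18 mm up), then a round knob to grip, 22 mm across (18 to 30 mm up). Origin: centre of the plug's underside; z up. Round. Seated, the disc lies on the liner's flange, origin 42 mm above the liner's origin.
- ring: loose plain brass ring lying flat, 60 mm outside, hole 32 mm through, 20 mm high, about 300 g, gripped across its outside. Origin: centre of its underside; z up. Round. Seated, it lies on the lid's disc with the blue knob in its hole, its origin 18 mm above the lid's origin.
- cap: loose steel cap, standing on its spigot, about 250 g: tapered spigot 22 mm across, 5 mm high; disc 60 mm across (5 to 17 mm up); red bar to grip, 46 mm along the cap's x, 14 mm along its y (17 to 37 mm up). Origin: centre of the spigot's underside; z up. Seated at any yaw: spigot in the ring's hole, disc on the ring, origin 15 mm above the ring's origin.
- amber_bottle: bystander: brown glass bottle with a white cap, 60 mm across, 110 mm high, standing at the far side. Origin: centre of its underside.
- clear_jar: bystander: clear glass jar with an orange cap, 52 mm across, 70 mm high, standing at the far side. Origin: centre of its underside.
- wrench: bystander: steel wrench 160 mm long lying flat close to the robot, its length (its x) roughly across the bench.
Mind the look-alikes: they are no part of the job. Several things have the shape of the ring; the one meant has the colours described above.

How it is judged:
On the way, in this order (a step that is already met when the one before it is completed fails the run):
1. the white liner is seated in the steel shell, its flange on the rim (horizontal distance between liner and shell below 0.006 m and z of liner in the frame of shell between 0.023 and 0.029 m and angle between liner's own z axis and vertical below 0.09 rad), for 0.2 s.
2. the blue lid is on the liner, its plug inside (horizontal distance between plug_lid and liner below 0.006 m and z of plug_lid in the frame of liner between 0.039 and 0.045 m and angle between plug_lid's own z axis and vertical below 0.09 rad), for 0.2 s.
3. the brass ring lies on the lid, round its knob (horizontal distance between ring and plug_lid below 0.008 m and z of ring in the frame of plug_lid between 0.015 and 0.021 m and angle between ring's own z axis and vertical below 0.09 rad), for 0.2 s.
4. the steel cap with the red bar sits on the ring (horizontal distance between cap and ring below 0.008 m and z of cap in the frame of ring between 0.012 and 0.018 m and angle between cap's own z axis and vertical below 0.09 rad), for 0.2 s.
At the end, for the whole second after the job is handed in: The vessel stands assembled and at rest: liner in shell, lid on liner, ring on lid, cap on ring. Each part's origin is within 3 mm of its seated height above the origin of the part below, within 6 mm of it sideways (8 mm for ring and cap), and within 5 degrees of upright (all of step 1 and all of step 2 and all of step 3 and all of step 4 and linear speed of each of liner, plug_lid, ring, cap below 0.01 m/s and angular speed of each of liner, plug_lid, ring, cap below 0.1 rad/s); the robot touches nothing.
It fails at once if the amber bottle is pushed more than 25 mm or tipped (distance of amber_bottle from where it was at the start of the episode above 0.025 m or angle between amber_bottle's own z axis and vertical above 0.3 rad).
It fails at once if the clear jar is pushed more than 25 mm or tipped (distance of clear_jar from where it was at the start of the episode above 0.025 m or angle between clear_jar's own z axis and vertical above 0.3 rad).
It fails at once if the wrench is pushed more than 25 mm (distance of wrench from where it was at the start of the episode above 0.025 m).
It also fails if it takes over 120 s, if anything falls off the work surface, if the arm or the gripper's body presses on something with over 40 N, if the wrist force passes 120 N, or if a joint passes its speed limit or range.

### The arm

A 6-joint arm with a two-finger parallel gripper is mounted at the origin on the work surface. World frame = base frame: x ahead of the robot, y to its left, z up, the work surface at z = 0. Lengths are in m, angles in rad, forces in N, time in s.
With the tool pointing down it reaches from about 0.425 to 0.95 m from the base axis. Payload 3.5 kg.
Tool frame: the origin (TCP) lies on the centre line of the jaws, within the pads' length; the fingertips stand 17 mm ahead of it and the grasp point (between the pads) lies 2 mm behind it; z points along the fingers, y is the line along which they close (so a half turn about z gives the same grasp; the last joint's range is limited). The gripper opens to 85 mm and grips with 20 to 120 N. Pads are 22 mm wide; open, the fingers measure 114 mm over their backs; the gripper's body (76 mm by 85 mm) begins 54 mm behind the grasp point. The pads swing forward as they close: fully open they stand 13 mm farther back than shut.
Start: joints at [0.954, 0.286, 1.577, -0, 1.279, -0.15], TCP at [0.304, 0.603, 0.248] pointing down, gripper open.
Joint ranges: [-2.77, 2.77], [-0.9, 2.22], [0.21, 2.48], [-1.53, 4.67], [0.24, 2.81], [-2.84, 2.84]. Speed limits (rad/s): [2.79, 2.79, 3.14, 3.14, 3.14, 3.14].

### API

Orientations are given as a unit quaternion [x, y, z, w].
In Python, from plant import ctrl gives the robot as it stands. The module is installed in compiled form; this text tells all that it offers.
- The arm moves only by the tool drive_tool, never from a script. Its argument "moves" is a list of rows, each a list of 3 entries, a list of its own where there are three numbers: the turn, a rotation vector about the tool's x, y, z in rad, then the shift along the tool's x, y, z in m, then the finger opening in m, from 0 to 0.0854. A call has 1 to 5 rows; each row shifts and turns the commanded pose from where the row before left it, along the tool's axes as they then stand; what a row does not reach is not made up. A row lasts 1/8 s, in which the tool goes at most 62.5 mm and 10.7 degrees, less where a joint would pass 70% of its speed; a pose out of reach is approached as far as the arm can. A call with a gripper value outside its range is refused whole. The fingers move at their own pace and stop on an object; "grip_force" is the grip in N (left out, the last holds). Time passes only in rows, so rows that do not move let the fingers close. It gives the time, the measured TCP pose, the force, the opening and the grip force at its end, in the units of the state.
- ctrl.get_state(): the state, without advancing time (a new reading comes with each control period).
- ctrl.read_camera(name): name is "scene" or "top" or "wrist"; returns a dict with "image" (384x512x3 uint8, red, green, blue), "fx", "fy", "cx", "cy" (pixels), "R" (3x3) and "t" (3): a world point X has camera coordinates R X + t. Camera axes: x right, y down, z forward; pixel columns grow to the right and rows downward; lengths in m; the calibration is good to about 2 mm. The wrist camera is an equidistant fisheye: a pixel r from the principal point sees the ray r / f radians off the axis. A picture is of the moment at which its call begins. There is no depth.
- ctrl.sign_off(): hands the job in; it is judged then, once.
The state is a dict: "time": time; "qpos": joint angles; "dq": joint speeds; "joint_efforts": joint torques, N m; "eef_pos": TCP position; "tcp_rot": TCP orientation; "contact_force": force on the tool from outside, world axes, zero at the start; "wrist_torque": the same for the moment, N m; "opening": opening from 0.0 (shut) to 1.0 (fully open); "finger_force": force on a finger pad.
Only numpy, scipy, OpenCV 4.12 (cv2) and the standard library are available. Lean on these libraries where they do the work, as an engineer would, in place of code of your own. Each camera call takes 0.05 s, during which the arm holds its last target. There are 200 camera calls.

## Working session

There is one attempt and no reset: what is moved stays moved. The work goes in short steps, Python scripts to look and compute and a tool call to move; the robot and the scene stay as the last step left them, time stands still between calls to the robot, and variables do not carry over. Pictures are saved under pics/ and viewed, at most 16 in all, crops included, and the job is handed in when it is done.

Besides the shell and the picture viewer there is one more tool, called after ">>>" by a JSON object that holds its "method" and its "body". drive_tool: Moves the arm, as the interface text tells. Its arguments: {"type":"object","properties":{"moves":{"type":"array","items":{"type":"array"}},"grip_force":{"type":"number"}},"required":["moves"]}

```bash
mkdir -p pics; python3 - <<'E'
from plant import ctrl
import cv2,numpy as np
s=ctrl.get_state(); print({k:np.round(v,3).tolist() for k,v in s.items()})
for n in ["scene","top"]:
    c=ctrl.read_camera(n); cv2.imwrite(f"pics/{n}0.png",c["image"][:,:,::-1]); np.savez(f"pics/{n}0.npz",**c)
    print(n,c["fx"],c["fy"],c["cx"],c["cy"],np.round(c["R"],3).tolist(),np.round(c["t"],3), -c["R"].T@c["t"])
E
```

```text
{'time': 0.0, 'qpos': [0.954, 0.287, 1.578, -0.0, 1.279, -0.15], 'dq': [0.0, -0.002, 0.0, -0.001, -0.0, 0.001], 'joint_efforts': [0.001, -40.598, -29.263, -0.0, 0.006, 0.0], 'eef_pos': [0.303, 0.602, 0.247], 'tcp_rot': [0.231, 0.973, -0.001, -0.0], 'contact_force': [-0.053, -0.378, 0.72], 'wrist_torque': [0.0, 0.035, 0.018], 'finger_force': 0.0, 'opening': 1.002}
scene 365.2585348501271 365.2585348501271 253.72972374532102 190.81515280163993 [[0.656, 0.755, 0.016], [0.438, -0.363, -0.822], [-0.615, 0.546, -0.569]] [-0.369 -0.213  1.254] [ 1.10564923 -0.48405142  0.54385635]
top 401.95920960104377 401.95920960104377 255.47509572388736 185.6340529791417 [[-0.008, -1.0, 0.001], [-0.984, 0.007, -0.176], [0.176, -0.002, -0.984]] [0.019 0.575 1.   ] [0.38965577 0.01638052 1.08580091]
```

View pics/scene0.png

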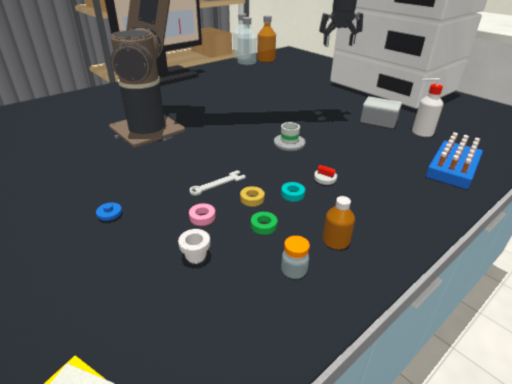

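View pics/top0.png

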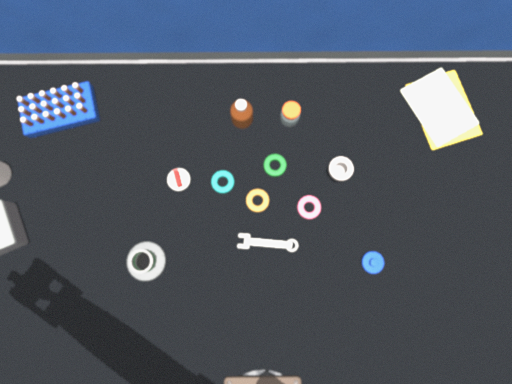

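Top view: shell (146,261), liner (341,168), lid (373,262), brass ring (257,200), cap (178,180), wrench (268,242), bottle (241,105), jar (291,110). The pink, green and cyan rings are decoys.

```bash
cat > h.py <<'E'
import cv2,numpy as np
from scipy.spatial.transform import Rotation as Ro
def cast(c,uv,z):
    "pixel -> world point on plane z (pinhole cameras)"
    R,t=c["R"],c["t"]; C=-R.T@t
    d=R.T@np.array([(uv[0]-c["cx"])/c["fx"],(uv[1]-c["cy"])/c["fy"],1.])
    return C+d*(z-C[2])/d[2]
def castw(c,uv,z):
    "same for the fisheye wrist camera"
    R,t=c["R"],c["t"]; C=-R.T@t
    v=np.array([(uv[0]-c["cx"])/c["fx"],(uv[1]-c["cy"])/c["fy"]]); r=np.linalg.norm(v)
    d=R.T@np.append(v/max(r,1e-9)*np.sin(r),np.cos(r))
    return C+d*(z-C[2])/d[2]
def blob(c,near,lo,hi,r=40):
    "largest contour of HSV range near a pixel"
    h=cv2.cvtColor(c["image"],cv2.COLOR_RGB2HSV); m=cv2.inRange(h,lo,hi)
    w=np.zeros_like(m); cv2.circle(w,(int(near[0]),int(near[1])),r,255,-1)
    k=cv2.findContours(m&w,cv2.RETR_EXTERNAL,cv2.CHAIN_APPROX_NONE)[0]
    return max(k,key=cv2.contourArea)
def circ(c,k,z,f=cast):
    "contour cast on a plane -> circle by enclosing circle and by moments-like ellipse"
    p=np.array([f(c,q[0],z)[:2] for q in k],np.float32)*1000
    e=cv2.fitEllipse(p); return np.round(e[0],1),np.round(e[1],1)
def go(s,x,y,yaw=None):
    "shift and turn in tool axes to bring the TCP over x,y with closing axis at angle yaw (rad, mod pi)"
    R=Ro.from_quat(s["tcp_rot"]); d=R.inv().apply(np.array([x,y,s["eef_pos"][2]])-s["eef_pos"])
    out=[np.round(d*1000,1)]
    if yaw is not None:
        ya=R.apply([0,1,0]); a=np.arctan2(ya[1],ya[0]); e=(yaw-a+np.pi/2)%np.pi-np.pi/2
        out+=["turn z",round(-e,3)]
    return out
E
python3 - <<'E'
from h import *
t=dict(np.load("pics/top0.npz")); s=dict(np.load("pics/scene0.npz"))
W=((0,0,110),(180,70,255))
T=[("foot .012",(146,261),(0,0,70),(180,90,255),.012,25),("liner",(341,168),*W,.05,22),("lid .018",(373,262),(95,120,60),(125,255,255),.018,22),
("ring .02",(257,200),(15,90,60),(32,255,255),.02,22),("cap .017",(178,180),(0,0,60),(180,255,255),.017,18),("capbar .037",(178,178),(0,140,60),(8,255,255),.037,18)]
for n,p,lo,hi,z,r in T: 
    k=blob(t,p,lo,hi,r); print(n,circ(t,k,z),k[:,0].min(0),k[:,0].max(0))
    if 'bar' in n: print(cv2.minAreaRect(np.array([cast(t,q[0],z)[:2] for q in k],np.float32)*1000))
S=[("lid",(109,211),(95,120,60),(125,255,255),.018,22),("ring",(252,196),(15,90,60),(32,255,255),.02,20),("liner",(195,241),*W,.05,25),("capbar",(326,171),(0,140,60),(8,255,255),.037,18),("foot",(289,143),(0,0,70),(180,60,255),.012,25)]
for n,p,lo,hi,z,r in S:
    k=blob(s,p,lo,hi,r); print("scene",n,circ(s,k,z),k[:,0].min(0),k[:,0].max(0))
a=cv2.resize(t["image"][125:290,110:400],None,fx=2.75,fy=2.75,interpolation=cv2.INTER_CUBIC)
cv2.imwrite("pics/crop.png",a[:,:,::-1])
E
```

```text
foot .012 (array([383.5, 303.2]), array([124.5, 130.8])) [121 236] [171 286]
liner (array([ 620.4, -211.1]), array([66.8, 67.7])) [328 156] [354 180]
lid .018 (array([ 376. , -289.7]), array([58. , 60.2])) [361 251] [384 273]
ring .02 (array([541.2,   9.8]), array([62.2, 64.5])) [246 188] [269 212]
cap .017 (array([598.2, 223.9]), array([93.6, 97.3])) [160 162] [196 198]Traceback (most recent call last):
  File "<stdin>", line 7, in <module>
  File "h.py", line 23, in circ
    e=cv2.fitEllipse(p); return np.round(e[0],1),np.round(e[1],1)
cv2.error: OpenCV(4.12.0) /io/opencv/modules/imgproc/src/shapedescr.cpp:361: error: (-201:Incorrect size of input array) There should be at least 5 points to fit the ellipse in function 'fitEllipseNoDirect'
```

```bash
python3 - <<'E'
from h import *
t=dict(np.load("pics/top0.npz")); s=dict(np.load("pics/scene0.npz"))
h=cv2.cvtColor(t["image"],cv2.COLOR_RGB2HSV)
for u,v in [(200,220),(128,258),(146,280),(178,178),(172,185),(178,196)]: print((u,v),h[v,u])
T=[("foot .012",(146,261),(0,0,100),(180,90,255),.012,25),("cap .017",(178,180),(0,0,110),(180,255,255),.017,18),("capbar .037",(178,178),(0,100,60),(12,255,255),.037,18),("capbar2",(178,178),(170,100,60),(180,255,255),.037,18)]
S=[("lid",(109,211),(95,120,60),(125,255,255),.018,22),("ring",(252,196),(15,90,60),(32,255,255),.02,20),("liner",(195,241),(0,0,130),(180,70,255),.05,25),("cap",(326,176),(0,0,110),(180,255,255),.017,18),("foot",(289,143),(0,0,100),(180,60,255),.012,20)]
for c,L in ((t,T),(s,S)):
  for n,p,lo,hi,z,r in L:
    try:
      k=blob(c,p,lo,hi,r); print(n,circ(c,k,z),k[:,0].min(0),k[:,0].max(0))
      if 'bar' in n: print(cv2.minAreaRect(np.array([cast(c,q[0],z)[:2] for q in k],np.float32)*1000))
    except Exception as e: print(n,"fail",len(k) if 'k' in dir() else 0)
a=cv2.resize(t["image"][125:290,110:400],None,fx=2.75,fy=2.75,interpolation=cv2.INTER_CUBIC)
cv2.imwrite("pics/crop.png",a[:,:,::-1])
E
```

```text
(200, 220) [107  29  80]
(128, 258) [ 45   2 230]
(146, 280) [ 60   1 175]
(178, 178) [  2 136 247]
(172, 185) [  0   0 247]
(178, 196) [109  35  80]
foot .012 (array([383.6, 304.3]), array([103.1, 104. ])) [126 241] [165 281]
cap .017 (array([600.5, 223.5]), array([64.6, 66.2])) [166 167] [190 191]
capbar .037 (array([600.1, 221.7]), array([ 9.6, 48.1])) [174 171] [181 185]
((599.8486328125, 221.4834442138672), (41.381103515625, 10.153335571289062), 17.059600830078125)
capbar2 fail 33
lid (array([ 383. , -291.8]), array([58. , 72.5])) [ 95 202] [121 220]
ring (array([551.4,   2.6]), array([62.3, 87.7])) [240 186] [264 206]
liner (array([ 633.3, -218.3]), array([59.2, 95. ])) [178 229] [209 262]
cap (array([600.4, 224. ]), array([60.9, 93.5])) [314 165] [337 183]
foot (array([396.1, 292.4]), array([ 98.6, 101.3])) [274 135] [305 149]
```

View pics/crop.png

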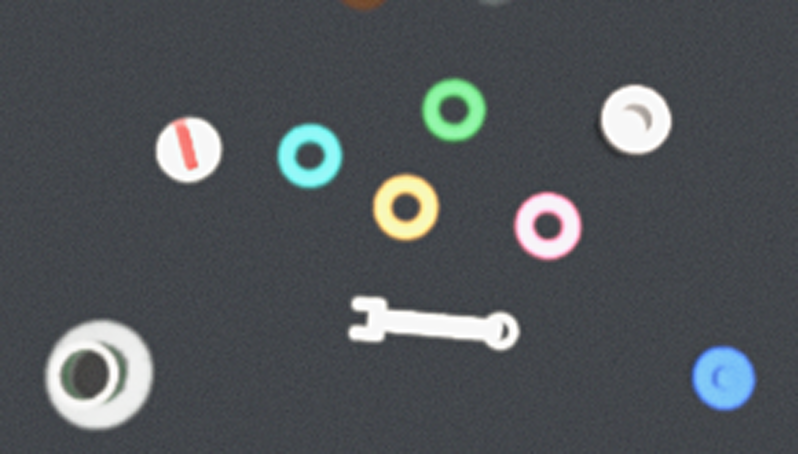

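The crop confirms it: cap bar tilted about 16° from x, liner open upward, and a clear approach to every part. Moving towards the liner.

>>> {"method": "drive_tool", "body": {"moves": [[[0, 0, 0], [-0.0463, -0.0417, 0], 0.085], [[0, 0, 0], [-0.0463, -0.0417, 0], 0.085], [[0, 0, 0], [-0.0463, -0.0417, 0], 0.085], [[0, 0, 0], [-0.0463, -0.0417, 0], 0.085], [[0, 0, 0], [-0.0463, -0.0417, 0], 0.085]], "grip_force": 40}}

```text
time: 0.72
eef_pos: [0.4167, 0.3104, 0.2479]
tcp_rot: [0.231, 0.973, -0.0, -0.0]
contact_force: [1.8, 0.4, 0.7]
opening: 0.992
finger_force: 0.0
```

>>> {"method": "drive_tool", "body": {"moves": [[[0, 0, 0], [-0.0463, -0.0417, 0], 0.085], [[0, 0, 0], [-0.0463, -0.0417, 0], 0.085], [[0, 0, 0], [-0.0463, -0.0417, 0], 0.085], [[0, 0, 0], [-0.0463, -0.0417, 0], 0.085], [[0, 0, 0], [-0.0463, -0.0417, 0], 0.085]]}}

```text
time: 1.35
eef_pos: [0.5297, 0.0201, 0.248]
tcp_rot: [0.231, 0.973, 0.0, -0.0]
contact_force: [1.6, 0.7, 0.3]
opening: 0.995
finger_force: 0.0
```

>>> {"method": "drive_tool", "body": {"moves": [[[0, 0, 0], [-0.0463, -0.0417, 0], 0.085], [[0, 0, 0], [-0.0463, -0.0417, 0], 0.085], [[0, 0, 0], [-0.0463, -0.0417, 0.02], 0.085], [[0, 0, 0], [-0.0463, -0.0417, 0.03], 0.085], [[0, 0, 0], [0, 0, 0], 0.085]]}}

```text
time: 1.98
eef_pos: [0.6153, -0.205, 0.197]
tcp_rot: [0.234, 0.972, 0.001, -0.004]
contact_force: [-0.8, 0.2, 1.0]
opening: 0.993
finger_force: 0.0
```

```bash
cat > w.py <<'E'
import sys
from plant import ctrl
from h import *
def look(name):
    s=ctrl.get_state(); c=ctrl.read_camera("wrist"); cv2.imwrite(f"pics/{name}.png",c["image"][:,:,::-1]); np.savez(f"pics/{name}.npz",**c)
    print("tcp",np.round(s["eef_pos"],4),np.round(s["tcp_rot"],3),"F",np.round(s["contact_force"],1),"open",np.round(s["opening"],3),"t",round(s["time"],2))
    return s,c
if __name__=="__main__": 
    s,c=look(sys.argv[1]); print(c["fx"],c["cx"],c["cy"],-c["R"].T@c["t"],np.round(c["R"],2).tolist())
E
python3 w.py w1
```

```text
tcp [ 0.6153 -0.205   0.197 ] [ 0.234  0.972  0.001 -0.004] F [-0.8  0.2  1. ] open 0.993 t 1.98
297.3186396354542 255.85619413796647 190.61879396342508 [ 0.54514451 -0.17055219  0.32271751] [[0.45, 0.89, -0.0], [0.85, -0.43, 0.3], [0.27, -0.14, -0.95]]
```

View pics/w1.png

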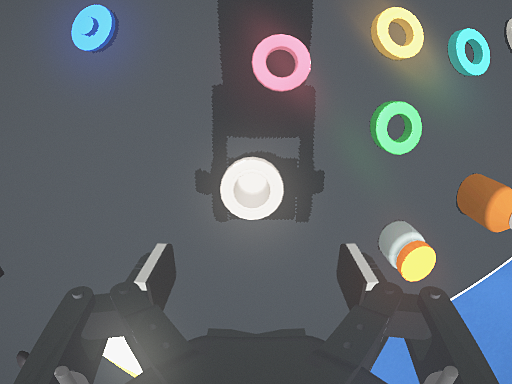

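The wrist view shows the liner at about (252,188), centred between the pads in pixel columns, with nothing in the way of the fingers. Measuring from here.

```bash
python3 - <<'E'
from h import *
from plant import ctrl
c=dict(np.load("pics/w1.npz")); s=ctrl.get_state()
k=blob(c,(252,188),(0,0,175),(180,40,255),45); print("liner",circ(c,k,.05,castw))
k=blob(c,(93,28),(95,120,60),(125,255,255),40); print("lid",circ(c,k,.018,castw))
k=blob(c,(398,33),(15,90,60),(32,255,255),40); print("ring",circ(c,k,.02,castw))
print(go(s,.6204,-.2111))
E
```

```text
liner (array([ 618.9, -212.9]), array([60.3, 62.7]))
lid (array([ 378.1, -290.6]), array([55.2, 60.1]))
ring (array([540.8,   8. ]), array([58.7, 72.9]))
[array([-7.8, -4.8, -0. ])]
```

>>> {"method": "drive_tool", "body": {"moves": [[[0, 0, 0], [-0.0065, -0.005, 0.03], 0.085], [[0, 0, 0], [0, 0, 0.04], 0.085], [[0, 0, 0], [0, 0, 0.03], 0.085], [[0, 0, 0], [0, 0, 0], 0.085], [[0, 0, 0], [0, 0, 0], 0.085]]}}

```text
time: 2.65
eef_pos: [0.6213, -0.2091, 0.1043]
tcp_rot: [0.231, 0.973, -0.0, 0.001]
contact_force: [0.4, -0.3, 0.8]
opening: 0.994
finger_force: 0.0
```

```bash
python3 - <<'E'
from w import *
s,c=look("w2"); R=Ro.from_quat(s["tcp_rot"]); print("tool z",R.apply([0,0,1]))
k=blob(c,(255,200),(0,0,175),(180,40,255),150); m=k[:,0]; print(m.min(0),m.max(0)); print("liner",circ(c,k,.05,castw)); print(go(s,.619,-.2125))
E
```

```text
tcp [ 0.6213 -0.2091  0.1043] [ 0.231  0.973 -0.     0.001] F [ 0.4 -0.3  0.8] open 0.994 t 2.65
tool z [ 0.00270741 -0.00132006 -0.99999546]
[205 172] [296 260]
liner (array([ 618.4, -212.7]), array([59.6, 63.5]))
[array([ 0.5, -4.1, -0. ])]
```

>>> {"method": "drive_tool", "body": {"moves": [[[0, 0, 0], [0.0007, -0.0043, 0.02], 0.085], [[0, 0, 0], [0, 0, 0.02], 0.085], [[0, 0, 0], [0, 0, 0.02], 0.085], [[0, 0, 0], [0, 0, 0], 0.085], [[0, 0, 0], [0, 0, 0], 0.085]]}}

```text
time: 3.32
eef_pos: [0.6178, -0.213, 0.0419]
tcp_rot: [0.231, 0.973, 0.0, -0.0]
contact_force: [1.1, -0.1, -0.4]
opening: 1.0
finger_force: 0.0
```

>>> {"method": "drive_tool", "body": {"moves": [[[0, 0, 0], [0, 0, 0], 0.055], [[0, 0, 0], [0, 0, 0], 0.055], [[0, 0, 0], [0, 0, 0], 0.055], [[0, 0, 0], [0, 0, 0], 0.055], [[0, 0, 0], [0, 0, 0], 0.055]], "grip_force": 40}}

```text
time: 3.95
eef_pos: [0.6189, -0.2135, 0.0438]
tcp_rot: [0.231, 0.973, -0.0, 0.002]
contact_force: [1.2, 1.0, 6.1]
opening: 0.712
finger_force: 44.0
```

Opening of about 61 mm: the flange is held. Lifting and carrying it to the shell.

>>> {"method": "drive_tool", "body": {"moves": [[[0, 0, 0], [0, 0, -0.04], 0.055], [[0, 0, 0], [0, 0, -0.05], 0.055], [[0, 0, 0], [0, 0, -0.05], 0.055], [[0, 0, 0], [0.02, 0.016, 0], 0.055], [[0, 0, 0], [0.04, 0.032, 0], 0.055]]}}

```text
time: 4.58
eef_pos: [0.5854, -0.1437, 0.1823]
tcp_rot: [0.232, 0.973, -0.0, 0.0]
contact_force: [-0.6, 0.8, -0.1]
opening: 0.713
finger_force: 44.3
```

>>> {"method": "drive_tool", "body": {"moves": [[[0, 0, 0], [0.043, 0.034, 0], 0.055], [[0, 0, 0], [0.043, 0.034, 0], 0.055], [[0, 0, 0], [0.043, 0.034, 0], 0.055], [[0, 0, 0], [0.043, 0.034, 0], 0.055], [[0, 0, 0], [0.043, 0.034, 0], 0.055]]}}

```text
time: 5.2
eef_pos: [0.4684, 0.1068, 0.1811]
tcp_rot: [0.232, 0.973, -0.0, -0.001]
contact_force: [1.5, 1.6, -1.5]
opening: 0.711
finger_force: 44.3
```

>>> {"method": "drive_tool", "body": {"moves": [[[0, 0, 0], [0.043, 0.034, 0], 0.055], [[0, 0, 0], [0.043, 0.034, 0], 0.055], [[0, 0, 0], [0.043, 0.034, 0], 0.055], [[0, 0, 0], [0, 0, 0], 0.055], [[0, 0, 0], [0, 0, 0], 0.055]]}}

```text
time: 5.82
eef_pos: [0.4004, 0.2543, 0.1814]
tcp_rot: [0.231, 0.973, -0.001, -0.0]
contact_force: [-0.0, -0.3, -1.3]
opening: 0.716
finger_force: 44.3
```

```bash
python3 - <<'E'
from w import *
s,c=look("w3"); print(go(s,.3835,.304))
E
```

```text
tcp [0.4004 0.2543 0.1814] [ 0.231  0.973 -0.001 -0.   ] F [-0.  -0.3 -1.3] open 0.716 t 5.83
[array([37.5, 36.8, -0. ])]
```

View pics/w3.png

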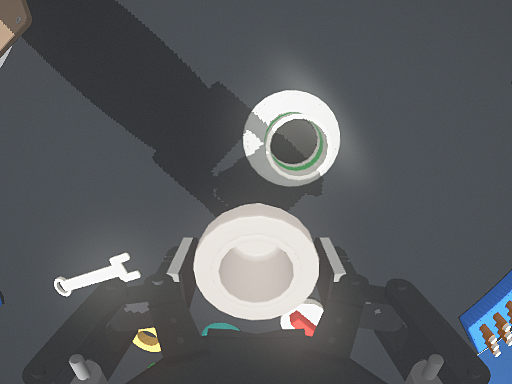

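The view shows the held liner level at about (257,262), and the shell's foot at about (292,138) with the bore mouth at about (296,141).

```bash
python3 - <<'E'
from h import *
from plant import ctrl
s=ctrl.get_state(); c=dict(np.load("pics/w3.npz"))
for v in (80,100,120):
    k=blob(c,(292,138),(0,0,v),(180,80,255),52); h=cv2.convexHull(k); print("foot",v,circ(c,h,.012,castw))
g=cv2.cvtColor(c["image"],cv2.COLOR_RGB2GRAY)
# dark bore: mouth edge
m=cv2.inRange(g,0,120); l,lab,st,ce=cv2.connectedComponentsWithStats(m); i=lab[138,292]; print("bore",st[i],ce[i])
k=max(cv2.findContours((lab==i).astype(np.uint8),0,1)[0],key=len); 
k=blob(c,(257,262),(0,0,130),(180,60,255),75); z=s["eef_pos"][2]+.0062; 
p=np.array([q for q in k if 198<q[0][0]<316 and q[0][1]<300]); print("liner held",circ(c,p,z,castw))
cv2.imwrite("pics/z.png",cv2.resize(c["image"][80:200,230:355,::-1],None,fx=4.5,fy=4.5,interpolation=cv2.INTER_CUBIC))
E
```

```text
foot 80 (array([382.2, 304.3]), array([102.7, 106.2]))
foot 100 (array([382.1, 304.7]), array([102. , 105.7]))
foot 120 (array([381.5, 303.2]), array([ 98.4, 101.5]))
bore [ 270  119   47   45 1619] [293.70907968 141.36689314]
liner held (array([400.5, 253.2]), array([59.1, 70.4]))
```

View pics/z.png

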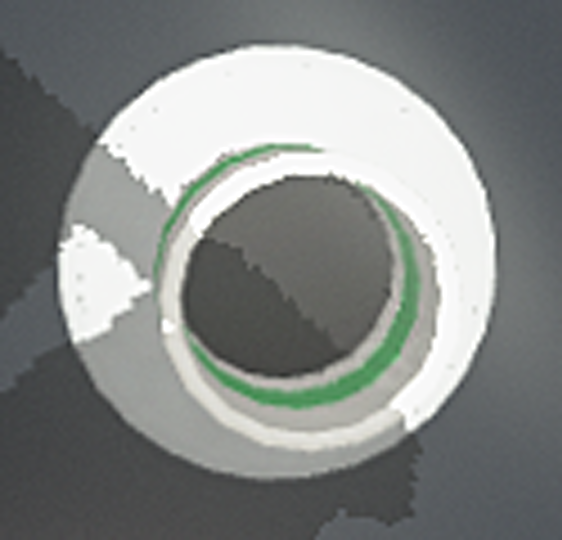

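The crop shows the rim's outer edge as an ellipse centred near (296.5,146.5) in the full picture. I'll cross-check that on the z=0.06 plane.

```bash
python3 - <<'E'
from h import *
from plant import ctrl
s=ctrl.get_state(); c=dict(np.load("pics/w3.npz"))
P=np.array([(160,290),(440,270),(300,152),(300,450),(195,190),(190,375),(385,425)])/4.5+(229.6,79.6)
print(circ(c,P[:,None],.06,castw)); print(go(s,.3825,.304))
E
```

```text
(array([381.7, 301.4]), array([52.2, 58.9]))
[array([39. , 36.5, -0. ])]
```

>>> {"method": "drive_tool", "body": {"moves": [[[0, 0, 0], [0.0392, 0.036, 0], 0.055], [[0, 0, 0], [0, 0, 0.03], 0.055], [[0, 0, 0], [0, 0, 0.02], 0.055], [[0, 0, 0], [0, 0, 0], 0.055], [[0, 0, 0], [0, 0, 0], 0.055]]}}

```text
time: 6.5
eef_pos: [0.3832, 0.3038, 0.1329]
tcp_rot: [0.232, 0.973, 0.0, 0.0]
contact_force: [-0.3, 0.8, -1.1]
opening: 0.72
finger_force: 44.3
```

```bash
python3 - <<'E'
from w import *
s,c=look("w4"); print(go(s,.382,.3033))
c=ctrl.read_camera("scene"); cv2.imwrite("pics/s4.png",cv2.resize(c["image"][80:180,220:360,::-1],None,fx=5,fy=5))
E
```

```text
tcp [0.3832 0.3038 0.1329] [0.232 0.973 0.    0.   ] F [-0.3  0.8 -1.1] open 0.72 t 6.5
[array([ 0.8, -1. , -0. ])]
```

View pics/s4.png

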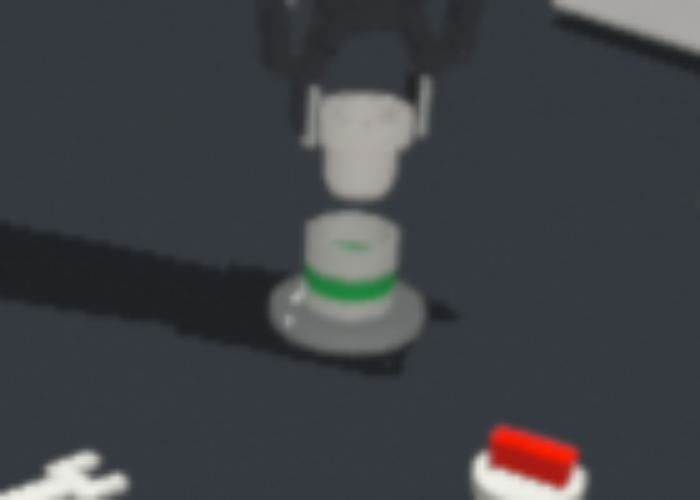

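The liner hangs upright over the cup. Its small sideways offset (crop columns ~363 against ~350) matches perspective. Lowering.

>>> {"method": "drive_tool", "body": {"moves": [[[0, 0, 0], [0.0005, -0.0005, 0.015], 0.055], [[0, 0, 0], [0, 0, 0.015], 0.055], [[0, 0, 0], [0, 0, 0.012], 0.055], [[0, 0, 0], [0, 0, 0], 0.055], [[0, 0, 0], [0, 0, 0], 0.055]]}}

```text
time: 7.22
eef_pos: [0.3816, 0.3043, 0.0901]
tcp_rot: [0.231, 0.973, 0.0, 0.0]
contact_force: [-0.1, -0.8, -0.6]
opening: 0.717
finger_force: 44.3
```

>>> {"method": "drive_tool", "body": {"moves": [[[0, 0, 0], [0, 0, 0.007], 0.055], [[0, 0, 0], [0, 0, 0.007], 0.055], [[0, 0, 0], [0, 0, 0], 0.055], [[0, 0, 0], [0, 0, 0], 0.055]]}}

```text
time: 7.72
eef_pos: [0.3815, 0.3042, 0.0761]
tcp_rot: [0.231, 0.973, -0.0, 0.0]
contact_force: [-0.3, 0.1, -0.8]
opening: 0.717
finger_force: 44.3
```

>>> {"method": "drive_tool", "body": {"moves": [[[0, 0, 0], [0, 0, 0.004], 0.055], [[0, 0, 0], [0, 0, 0.002], 0.055], [[0, 0, 0], [0, 0, 0], 0.055], [[0, 0, 0], [0, 0, 0], 0.055]]}}

```text
time: 8.22
eef_pos: [0.3814, 0.3042, 0.0701]
tcp_rot: [0.231, 0.973, 0.0, 0.0]
contact_force: [0.1, 0.4, -1.0]
opening: 0.714
finger_force: 44.3
```

>>> {"method": "drive_tool", "body": {"moves": [[[0, 0, 0], [0, 0, 0.001], 0.055], [[0, 0, 0], [0, 0, 0], 0.055], [[0, 0, 0], [0, 0, 0], 0.055]]}}

```text
time: 8.6
eef_pos: [0.3815, 0.3042, 0.0698]
tcp_rot: [0.231, 0.973, -0.0, -0.0]
contact_force: [-2.1, -0.9, 6.4]
opening: 0.714
finger_force: 44.8
```

>>> {"method": "drive_tool", "body": {"moves": [[[0, 0, 0], [0, 0, 0], 0.085], [[0, 0, 0], [0, 0, 0], 0.085], [[0, 0, 0], [0, 0, 0], 0.085], [[0, 0, 0], [0, 0, -0.03], 0.085], [[0, 0, 0], [0, 0, -0.05], 0.085]]}}

```text
time: 9.22
eef_pos: [0.3799, 0.3033, 0.1478]
tcp_rot: [0.231, 0.973, -0.002, -0.002]
contact_force: [0.4, 0.2, 0.2]
opening: 0.995
finger_force: 0.0
```

>>> {"method": "drive_tool", "body": {"moves": [[[0, 0, 0], [0, 0, -0.05], 0.085], [[0, 0, 0], [-0.03, -0.03, 0], 0.085], [[0, 0, 0], [-0.03, -0.03, 0], 0.085], [[0, 0, 0], [0, 0, 0], 0.085]]}}

```text
time: 9.72
eef_pos: [0.4087, 0.2218, 0.1992]
tcp_rot: [0.233, 0.972, -0.0, 0.0]
contact_force: [-0.2, 0.7, 0.4]
opening: 1.001
finger_force: 0.0
```

```bash
python3 - <<'E'
from w import *
s,c=look("w5")
t=ctrl.read_camera("scene")["image"][80:180,220:360]; a=c["image"]
p=cv2.resize(t,None,fx=3,fy=3); q=cv2.resize(a,(400,300)); cv2.imwrite("pics/m5.png",np.hstack([q,p[:300,:400]])[:,:,::-1])
E
```

```text
tcp [0.4087 0.2218 0.1992] [ 0.233  0.972 -0.     0.   ] F [-0.2  0.7  0.4] open 1.001 t 9.72
```

View pics/m5.png

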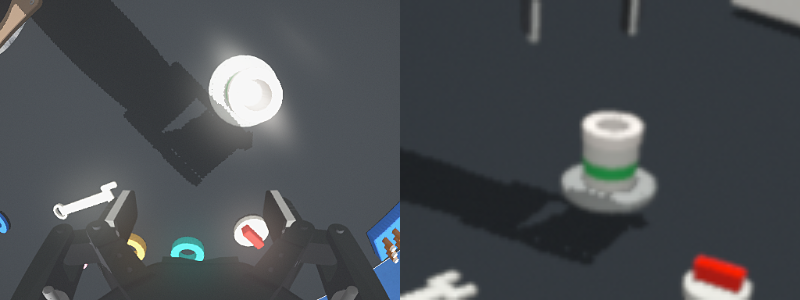

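The liner is seated with its flange on the rim (left panel about (246,90), right panel about (612,125)). Contact came exactly at the expected height. Next the lid, by a curved route to stay within reach.

>>> {"method": "drive_tool", "body": {"moves": [[[0, 0, 0], [-0.0386, -0.0427, 0], 0.085], [[0, 0, 0], [-0.0386, -0.0427, 0], 0.085], [[0, 0, 0], [-0.0386, -0.0427, 0], 0.085], [[0, 0, 0], [-0.0386, -0.0427, 0], 0.085], [[0, 0, 0], [-0.0096, -0.06, 0], 0.085]]}}

```text
time: 10.45
eef_pos: [0.4519, -0.0575, 0.1994]
tcp_rot: [0.23, 0.973, 0.0, 0.001]
contact_force: [0.1, 0.5, -0.4]
opening: 0.993
finger_force: 0.0
```

>>> {"method": "drive_tool", "body": {"moves": [[[0, 0, 0], [-0.0096, -0.06, 0], 0.085], [[0, 0, 0], [-0.0096, -0.06, 0], 0.085], [[0, 0, 0], [-0.0096, -0.06, 0], 0.07], [[0, 0, 0], [-0.0096, -0.06, 0], 0.055], [[0, 0, 0], [0, 0, 0.04], 0.05]]}}

```text
time: 11.08
eef_pos: [0.3783, -0.2931, 0.1624]
tcp_rot: [0.233, 0.972, -0.003, 0.004]
contact_force: [0.1, 0.2, -0.4]
opening: 0.587
finger_force: 0.0
```

>>> {"method": "drive_tool", "body": {"moves": [[[0, 0, 0], [0, 0, 0.03], 0.05], [[0, 0, 0], [0, 0, 0], 0.05], [[0, 0, 0], [0, 0, 0], 0.05]], "grip_force": 30}}

```text
time: 11.45
eef_pos: [0.3779, -0.2879, 0.1301]
tcp_rot: [0.231, 0.973, -0.0, 0.001]
contact_force: [0.2, -0.4, 0.5]
opening: 0.588
finger_force: 0.0
```

```bash
python3 - <<'E'
from w import *
s,c=look("w6"); print("z",Ro.from_quat(s["tcp_rot"]).apply([0,0,1]))
k=blob(c,(255,190),(95,120,60),(125,255,255),200); print(k[:,0].min(0),k[:,0].max(0),"lid",circ(c,k,.018,castw)); print(go(s,.3775,-.2903))
E
```

```text
tcp [ 0.3779 -0.2879  0.1301] [ 0.231  0.973 -0.     0.001] F [ 0.2 -0.4  0.5] open 0.588 t 11.45
z [ 0.00103471 -0.00102761 -0.99999894]
[218 158] [284 222] lid (array([ 374.2, -291.9]), array([55.4, 56.5]))
[array([-0.7, -2.3,  0. ])]
```

View pics/w6.png

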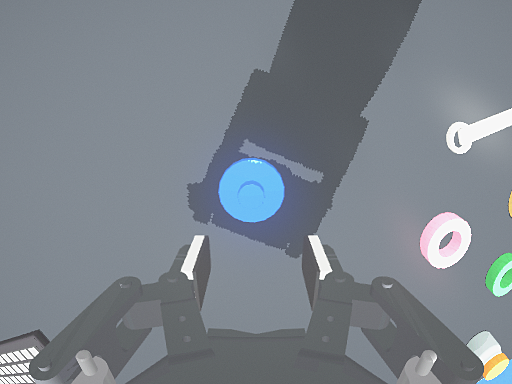

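The lid is at about (251,190), with the knob clear between the pads (at 195 and 318). I'll shift 4 mm along tool -y and go down to just above the disc.

>>> {"method": "drive_tool", "body": {"moves": [[[0, 0, 0], [0.0008, -0.0042, 0.03], 0.05], [[0, 0, 0], [0, 0, 0.03], 0.05], [[0, 0, 0], [0, 0, 0.025], 0.05], [[0, 0, 0], [0, 0, 0.005], 0.05], [[0, 0, 0], [0, 0, 0], 0.05]]}}

```text
time: 12.12
eef_pos: [0.3751, -0.2919, 0.0403]
tcp_rot: [0.231, 0.973, -0.001, 0.001]
contact_force: [0.2, 0.2, 0.1]
opening: 0.588
finger_force: 0.0
```

>>> {"method": "drive_tool", "body": {"moves": [[[0, 0, 0], [0, 0, 0], 0.05], [[0, 0, 0], [0, 0, 0], 0.05]]}}

```text
time: 12.38
eef_pos: [0.3748, -0.2919, 0.0403]
tcp_rot: [0.231, 0.973, -0.001, 0.001]
contact_force: [0.0, -0.2, 0.4]
opening: 0.583
finger_force: 0.0
```

>>> {"method": "drive_tool", "body": {"moves": [[[0, 0, 0], [0, 0, 0.004], 0.05], [[0, 0, 0], [0, 0, 0], 0.012], [[0, 0, 0], [0, 0, 0], 0.012], [[0, 0, 0], [0, 0, 0], 0.012], [[0, 0, 0], [0, 0, 0], 0.012]], "grip_force": 30}}

```text
time: 13.0
eef_pos: [0.3744, -0.2915, 0.0353]
tcp_rot: [0.231, 0.973, -0.0, 0.0]
contact_force: [0.4, 0.1, 1.4]
opening: 0.239
finger_force: 29.7
```

>>> {"method": "drive_tool", "body": {"moves": [[[0, 0, 0], [0, 0, 0], 0.012], [[0, 0, 0], [0, 0, 0], 0.012]]}}

```text
time: 13.25
eef_pos: [0.3744, -0.2915, 0.0353]
tcp_rot: [0.231, 0.973, -0.0, 0.0]
contact_force: [-0.4, 0.4, 1.8]
opening: 0.241
finger_force: 29.8
```

The knob is held (about 20.5 mm). Lifting and carrying it to the shell.

>>> {"method": "drive_tool", "body": {"moves": [[[0, 0, 0], [0, 0, -0.03], 0.012], [[0, 0, 0], [0, 0, -0.05], 0.012], [[0, 0, 0], [0, 0, -0.05], 0.012], [[0, 0, 0], [0, 0, -0.03], 0.012], [[0, 0, 0], [0.0092, 0.06, 0], 0.012]]}}

```text
time: 13.88
eef_pos: [0.3942, -0.2367, 0.1988]
tcp_rot: [0.234, 0.972, -0.002, 0.003]
contact_force: [1.2, 0.7, -1.5]
opening: 0.233
finger_force: 29.5
```

>>> {"method": "drive_tool", "body": {"moves": [[[0, 0, 0], [0.0092, 0.06, 0], 0.012], [[0, 0, 0], [0.0092, 0.06, 0], 0.012], [[0, 0, 0], [0.0092, 0.06, 0], 0.012], [[0, 0, 0], [0.0092, 0.06, 0], 0.012], [[0, 0, 0], [0.036, 0.0386, 0], 0.012]]}}

```text
time: 14.5
eef_pos: [0.4539, 0.0501, 0.1949]
tcp_rot: [0.231, 0.973, 0.0, -0.0]
contact_force: [0.9, -0.1, -0.4]
opening: 0.243
finger_force: 29.6
```

>>> {"method": "drive_tool", "body": {"moves": [[[0, 0, 0], [0.036, 0.0386, 0], 0.012], [[0, 0, 0], [0.036, 0.0386, 0], 0.012], [[0, 0, 0], [0.036, 0.0386, 0], 0.012], [[0, 0, 0], [0, 0, 0], 0.012], [[0, 0, 0], [0, 0, 0], 0.012]]}}

```text
time: 15.12
eef_pos: [0.4087, 0.1998, 0.1946]
tcp_rot: [0.231, 0.973, -0.0, -0.0]
contact_force: [0.2, 0.1, -0.6]
opening: 0.238
finger_force: 29.6
```

```bash
python3 - <<'E'
from w import *
s,c=look("w7"); print(go(s,.3815,.304))
for n,k,z in (("held",blob(c,(255,260),(95,120,60),(125,255,255),130),s["eef_pos"][2]-.0353+.018),("liner",blob(c,(295,150),(0,0,235),(180,40,255),60),.076)):
    print(n,k[:,0].min(0),k[:,0].max(0),circ(c,k,z,castw))
E
```

```text
tcp [0.4087 0.1998 0.1946] [ 0.231  0.973 -0.    -0.   ] F [ 0.2  0.1 -0.6] open 0.238 t 15.12
[array([71.1, 80.9, -0. ])]
held [206 197] [306 289] (array([406.2, 199.9]), array([47.8, 56.7]))
liner [287  90] [354 154] (array([381.3, 273.1]), array([40.1, 65.3]))
```

View pics/w7.png

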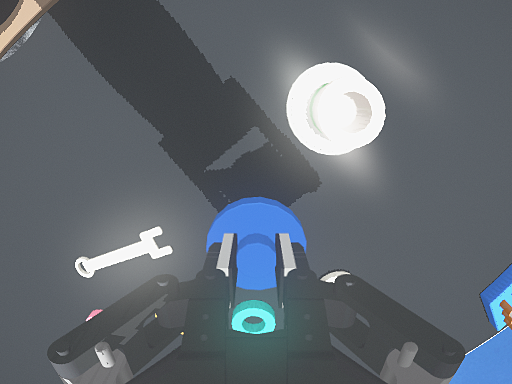

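The lid is held level at about (256,240), and the seated liner is at about (345,108). Moving over it and lowering.

>>> {"method": "drive_tool", "body": {"moves": [[[0, 0, 0], [0.0355, 0.0402, 0], 0.012], [[0, 0, 0], [0.0355, 0.0402, 0], 0.012], [[0, 0, 0], [0, 0, 0.03], 0.012], [[0, 0, 0], [0, 0, 0.03], 0.012], [[0, 0, 0], [0, 0, 0], 0.012]]}}

```text
time: 15.8
eef_pos: [0.3807, 0.3017, 0.1324]
tcp_rot: [0.232, 0.973, -0.002, -0.002]
contact_force: [0.6, -0.4, -0.5]
opening: 0.241
finger_force: 29.7
```

>>> {"method": "drive_tool", "body": {"moves": [[[0, 0, 0], [0, 0, 0], 0.012], [[0, 0, 0], [0, 0, 0], 0.012]]}}

```text
time: 16.05
eef_pos: [0.3832, 0.3038, 0.1368]
tcp_rot: [0.232, 0.973, 0.001, 0.001]
contact_force: [0.9, 0.0, -0.1]
opening: 0.236
finger_force: 29.7
```

>>> {"method": "drive_tool", "body": {"moves": [[[0, 0, 0], [0.0018, -0.0008, 0.01], 0.012], [[0, 0, 0], [0, 0, 0.01], 0.012], [[0, 0, 0], [0, 0, 0.008], 0.012], [[0, 0, 0], [0, 0, 0], 0.012], [[0, 0, 0], [0, 0, 0], 0.012]]}}

```text
time: 16.68
eef_pos: [0.38, 0.3039, 0.1071]
tcp_rot: [0.231, 0.973, -0.0, 0.0]
contact_force: [-0.4, 0.7, -0.0]
opening: 0.242
finger_force: 29.7
```

>>> {"method": "drive_tool", "body": {"moves": [[[0, 0, 0], [0, 0, 0.003], 0.012], [[0, 0, 0], [0, 0, 0], 0.012], [[0, 0, 0], [0, 0, 0], 0.012]]}}

```text
time: 17.05
eef_pos: [0.38, 0.3038, 0.1042]
tcp_rot: [0.231, 0.973, 0.0, 0.0]
contact_force: [-0.3, -0.7, -0.1]
opening: 0.234
finger_force: 29.7
```

>>> {"method": "drive_tool", "body": {"moves": [[[0, 0, 0], [0, 0, 0.001], 0.012], [[0, 0, 0], [0, 0, 0.001], 0.012], [[0, 0, 0], [0, 0, 0], 0.012], [[0, 0, 0], [0, 0, 0], 0.012]]}}

```text
time: 17.55
eef_pos: [0.3801, 0.3039, 0.1032]
tcp_rot: [0.231, 0.973, -0.0, -0.0]
contact_force: [-2.7, -2.5, 6.5]
opening: 0.239
finger_force: 31.5
```

Contact at the expected height, so the lid is home. Releasing, rising, and moving towards the ring.

>>> {"method": "drive_tool", "body": {"moves": [[[0, 0, 0], [0, 0, 0], 0.04], [[0, 0, 0], [0, 0, 0], 0.04], [[0, 0, 0], [0, 0, 0], 0.04], [[0, 0, 0], [0, 0, -0.03], 0.04], [[0, 0, 0], [0, 0, -0.05], 0.05]]}}

```text
time: 18.18
eef_pos: [0.3784, 0.303, 0.1807]
tcp_rot: [0.231, 0.973, -0.002, -0.002]
contact_force: [0.4, 0.1, 0.5]
opening: 0.585
finger_force: 0.0
```

>>> {"method": "drive_tool", "body": {"moves": [[[0, 0, 0], [-0.0461, -0.0319, -0.02], 0.085], [[0, 0, 0], [-0.0461, -0.0319, 0], 0.085], [[0, 0, 0], [-0.0461, -0.0319, 0], 0.085], [[0, 0, 0], [-0.0461, -0.0319, 0], 0.085], [[0, 0, 0], [-0.0461, -0.0319, 0], 0.085]]}}

```text
time: 18.8
eef_pos: [0.5146, 0.0559, 0.2021]
tcp_rot: [0.231, 0.973, 0.0, 0.0]
contact_force: [-0.1, 0.2, -0.8]
opening: 0.996
finger_force: 0.0
```

>>> {"method": "drive_tool", "body": {"moves": [[[0, 0, -0.1526], [0, 0, 0], 0.085], [[0, 0, -0.1526], [0, 0, 0], 0.085], [[0, 0, -0.1526], [0, 0, 0.02], 0.085], [[0, 0, -0.1526], [0, 0, 0.02], 0.085], [[0, 0, -0.1526], [0, 0, 0], 0.085]]}}

```text
time: 19.42
eef_pos: [0.5125, 0.0577, 0.1597]
tcp_rot: [-0.15, 0.989, 0.001, -0.002]
contact_force: [-0.0, 0.2, -0.5]
opening: 0.998
finger_force: 0.0
```

```bash
python3 - <<'E'
from w import *
s,c=look("w8"); print(go(s,.541,.009,np.radians(107)),np.round(s["qpos"],2))
k=blob(c,(255,160),(15,90,60),(32,255,255),220); print(k[:,0].min(0),k[:,0].max(0),circ(c,k,.02,castw))
t=ctrl.read_camera("scene")["image"][80:180,220:360]
cv2.imwrite("pics/m8.png",np.hstack([cv2.resize(c["image"],(400,300)),cv2.resize(t,None,fx=3,fy=3)[:,:400]])[:,:,::-1])
E
```

```text
tcp [0.5125 0.0577 0.1597] [-0.15   0.989  0.001 -0.002] F [-0.   0.2 -0.5] open 0.998 t 19.43
[array([-12.8, -55. ,  -0.1]), 'turn z', np.float64(0.004)] [-0.08  0.03  2.04  0.    1.08 -1.96]
[169 163] [230 225] (array([538.5,   8.4]), array([58.6, 63.9]))
```

View pics/m8.png

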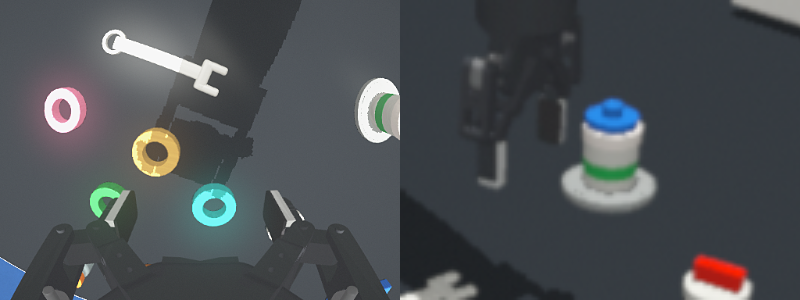

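The lid sits level on the liner (right panel about (612,118)). The brass ring is at left panel about (156,152). Moving over it.

>>> {"method": "drive_tool", "body": {"moves": [[[0, 0, 0], [-0.0113, -0.0548, 0], 0.085], [[0, 0, 0], [0, 0, 0.03], 0.085], [[0, 0, 0], [0, 0, 0.03], 0.085], [[0, 0, 0], [0, 0, 0], 0.085], [[0, 0, 0], [0, 0, 0], 0.085]]}}

```text
time: 20.15
eef_pos: [0.5416, 0.0085, 0.1033]
tcp_rot: [-0.147, 0.989, -0.0, 0.001]
contact_force: [0.8, -0.2, 0.7]
opening: 0.994
finger_force: 0.0
```

```bash
python3 - <<'E'
from w import *
s,c=look("w9")
k=blob(c,(255,200),(15,90,60),(32,255,255),220); m,d=circ(c,k,.02,castw); print(k[:,0].min(0),k[:,0].max(0),m,d,go(s,*(m/1000)))
E
```

```text
tcp [0.5416 0.0085 0.1033] [-0.147  0.989 -0.     0.001] F [ 0.8 -0.2  0.7] open 0.994 t 20.15
[218 161] [295 239] [539.    7.1] [58.1 62.6] [array([ 2.9, -0.6, -0. ])]
```

>>> {"method": "drive_tool", "body": {"moves": [[[0, 0, 0], [0.002, -0.0005, 0.03], 0.085], [[0, 0, 0], [0, 0, 0.03], 0.085], [[0, 0, 0], [0, 0, 0.02], 0.085], [[0, 0, 0], [0, 0, 0], 0.085], [[0, 0, 0], [0, 0, 0], 0.085]]}}

```text
time: 20.82
eef_pos: [0.5404, 0.0073, 0.0239]
tcp_rot: [-0.148, 0.989, -0.0, 0.001]
contact_force: [-0.1, 0.8, -0.6]
opening: 0.992
finger_force: 0.0
```

>>> {"method": "drive_tool", "body": {"moves": [[[0, 0, 0], [0, 0, 0.004], 0.085], [[0, 0, 0], [0, 0, 0], 0.07], [[0, 0, 0], [0, 0, 0], 0.05], [[0, 0, 0], [0, 0, 0], 0.05], [[0, 0, 0], [0, 0, 0], 0.05]], "grip_force": 50}}

```text
time: 21.45
eef_pos: [0.5393, 0.0077, 0.0191]
tcp_rot: [-0.148, 0.989, 0.0, 0.0]
contact_force: [-1.5, 0.6, 6.2]
opening: 0.672
finger_force: 53.4
```

>>> {"method": "drive_tool", "body": {"moves": [[[0, 0, 0], [0, 0, 0], 0.05], [[0, 0, 0], [0, 0, 0], 0.05], [[0, 0, 0], [0, 0, 0], 0.05]]}}

```text
time: 21.82
eef_pos: [0.5393, 0.0077, 0.0191]
tcp_rot: [-0.148, 0.989, 0.0, 0.0]
contact_force: [-2.1, 1.3, 6.0]
opening: 0.676
finger_force: 53.4
```

>>> {"method": "drive_tool", "body": {"moves": [[[0, 0, 0], [0, 0, -0.03], 0.05], [[0, 0, 0], [0, 0, -0.05], 0.05], [[0, 0, 0], [0, 0, -0.05], 0.05], [[0, 0, 0], [0, 0, -0.05], 0.05], [[0, 0, 0], [0, 0, 0], 0.05]]}}

```text
time: 22.45
eef_pos: [0.5415, 0.0071, 0.2027]
tcp_rot: [-0.148, 0.989, -0.002, 0.005]
contact_force: [0.0, 0.6, -3.2]
opening: 0.672
finger_force: 56.0
```

>>> {"method": "drive_tool", "body": {"moves": [[[0, 0, 0], [0.0109, 0.0549, 0], 0.05], [[0, 0, 0], [0.0109, 0.0549, 0], 0.05], [[0, 0, 0], [0.0109, 0.0549, 0], 0.05], [[0, 0, 0], [0.0109, 0.0549, 0], 0.05], [[0, 0, 0], [0.003, 0.0145, 0], 0.05]]}}

```text
time: 23.08
eef_pos: [0.4226, 0.2194, 0.1948]
tcp_rot: [-0.149, 0.989, -0.0, -0.003]
contact_force: [0.9, -0.3, -3.8]
opening: 0.674
finger_force: 56.1
```

>>> {"method": "drive_tool", "body": {"moves": [[[0, 0, 0], [0, 0, 0], 0.05], [[0, 0, 0], [0, 0, 0], 0.05]]}}

```text
time: 23.32
eef_pos: [0.4264, 0.2167, 0.1972]
tcp_rot: [-0.147, 0.989, -0.0, -0.001]
contact_force: [0.6, -0.7, -2.9]
opening: 0.671
finger_force: 56.1
```

```bash
python3 - <<'E'
from w import *
s,c=look("wa"); print(go(s,.3805,.3039))
k=blob(c,(340,160),(95,120,60),(125,255,255),170); print(k[:,0].min(0),k[:,0].max(0),"lid",circ(c,k,.086,castw))
k=blob(c,(256,250),(15,90,60),(32,255,255),100); print(k[:,0].min(0),k[:,0].max(0),"ring",circ(c,k,s["eef_pos"][2],castw))
E
```

```text
tcp [0.4264 0.2167 0.1972] [-0.147  0.989 -0.    -0.001] F [ 0.6 -0.7 -2.9] open 0.671 t 23.32
[array([18.5, 96.7, -0. ])]
[335 141] [395 203] lid (array([380.6, 301.1]), array([53.5, 57.5]))
[198 201] [314 313] ring (array([425.4, 215.6]), array([57.6, 65.2]))
```

View pics/wa.png

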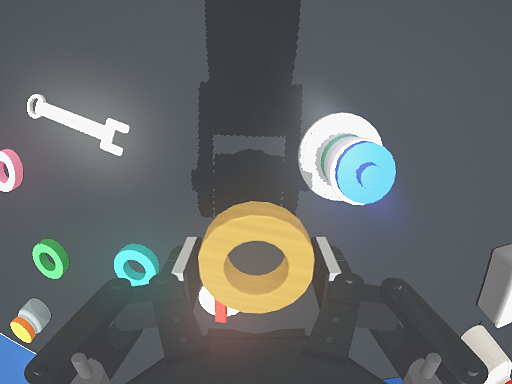

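The brass ring is held level at about (257,257), and the lid is at about (365,172) with its knob up. Moving over it.

>>> {"method": "drive_tool", "body": {"moves": [[[0, 0, 0], [0.0093, 0.0482, 0], 0.05], [[0, 0, 0], [0.0093, 0.0482, 0], 0.05], [[0, 0, 0], [0, 0, 0.03], 0.05], [[0, 0, 0], [0, 0, 0.03], 0.05], [[0, 0, 0], [0, 0, 0], 0.05]]}}

```text
time: 24.0
eef_pos: [0.379, 0.3028, 0.1354]
tcp_rot: [-0.147, 0.989, -0.001, -0.003]
contact_force: [-1.1, -0.2, -4.1]
opening: 0.673
finger_force: 56.1
```

>>> {"method": "drive_tool", "body": {"moves": [[[0, 0, 0], [0, 0, 0], 0.05], [[0, 0, 0], [0, 0, 0], 0.05]]}}

```text
time: 24.25
eef_pos: [0.3816, 0.3048, 0.1399]
tcp_rot: [-0.147, 0.989, 0.001, 0.002]
contact_force: [-0.3, 0.3, -3.2]
opening: 0.672
finger_force: 56.2
```

>>> {"method": "drive_tool", "body": {"moves": [[[0, 0, 0], [0.001, -0.0007, 0.012], 0.05], [[0, 0, 0], [0, 0, 0.01], 0.05], [[0, 0, 0], [0, 0, 0.008], 0.05], [[0, 0, 0], [0, 0, 0], 0.05], [[0, 0, 0], [0, 0, 0], 0.05]]}}

```text
time: 24.88
eef_pos: [0.3796, 0.3037, 0.1082]
tcp_rot: [-0.148, 0.989, 0.0, 0.0]
contact_force: [-0.2, 0.2, -4.0]
opening: 0.672
finger_force: 56.2
```

>>> {"method": "drive_tool", "body": {"moves": [[[0, 0, 0], [0, 0, 0.002], 0.05], [[0, 0, 0], [0, 0, 0.001], 0.05], [[0, 0, 0], [0, 0, 0], 0.05], [[0, 0, 0], [0, 0, 0], 0.05]]}}

```text
time: 25.38
eef_pos: [0.3795, 0.3036, 0.1052]
tcp_rot: [-0.148, 0.989, 0.0, 0.0]
contact_force: [-0.5, -0.5, -3.9]
opening: 0.672
finger_force: 56.2
```

>>> {"method": "drive_tool", "body": {"moves": [[[0, 0, 0], [0, 0, 0.001], 0.05], [[0, 0, 0], [0, 0, 0], 0.05], [[0, 0, 0], [0, 0, 0], 0.05]]}}

```text
time: 25.75
eef_pos: [0.3795, 0.3037, 0.1051]
tcp_rot: [-0.148, 0.989, -0.0, -0.0]
contact_force: [-4.1, -2.3, 5.9]
opening: 0.67
finger_force: 57.0
```

Home at the expected height. Releasing and going to the cap.

>>> {"method": "drive_tool", "body": {"moves": [[[0, 0, 0], [0, 0, 0], 0.085], [[0, 0, 0], [0, 0, 0], 0.085], [[0, 0, 0], [0, 0, 0], 0.085], [[0, 0, 0], [0, 0, -0.03], 0.085], [[0, 0, 0], [0, 0, -0.05], 0.085]]}}

```text
time: 26.38
eef_pos: [0.3781, 0.3029, 0.1828]
tcp_rot: [-0.148, 0.989, -0.001, -0.002]
contact_force: [0.7, -0.3, 0.5]
opening: 0.997
finger_force: 0.0
```

>>> {"method": "drive_tool", "body": {"moves": [[[0, 0, 0], [-0.0466, -0.0356, 0], 0.06], [[0, 0, 0], [-0.0466, -0.0356, 0], 0.05], [[0, 0, 0], [-0.0466, -0.0356, 0], 0.05], [[0, 0, 0], [-0.0466, -0.0356, 0], 0.05], [[0, 0, 0], [0, 0, 0.03], 0.05]]}}

```text
time: 27.0
eef_pos: [0.6052, 0.2201, 0.157]
tcp_rot: [-0.146, 0.989, -0.0, 0.005]
contact_force: [0.2, 0.8, -1.0]
opening: 0.581
finger_force: 0.0
```

>>> {"method": "drive_tool", "body": {"moves": [[[0, 0, 0], [0, 0, 0], 0.05], [[0, 0, 0], [0, 0, 0], 0.05]]}}

```text
time: 27.25
eef_pos: [0.5989, 0.2221, 0.1544]
tcp_rot: [-0.148, 0.989, 0.0, -0.0]
contact_force: [0.7, -0.4, -0.2]
opening: 0.583
finger_force: 0.0
```

```bash
python3 - <<'E'
from w import *
s,c=look("wb")
im=c["image"]; hs=cv2.cvtColor(im,cv2.COLOR_RGB2HSV)
k=blob(c,(255,190),(0,120,60),(12,255,255),120); p=np.array([castw(c,q[0],.037)[:2] for q in k],np.float32)*1000
r=cv2.minAreaRect(p); print(k[:,0].min(0),k[:,0].max(0),"bar",r)
b=cv2.boxPoints(r); e=max((b[1]-b[0],b[2]-b[1]),key=np.linalg.norm); a=np.arctan2(e[1],e[0]); print("bar angle",np.degrees(a)%180,go(s,r[0][0]/1e3,r[0][1]/1e3,a+np.pi/2))
k=blob(c,(255,190),(0,0,140),(180,255,255),120); print("disc",circ(c,k,.017,castw))
t=ctrl.read_camera("scene")["image"][80:180,220:360]
cv2.imwrite("pics/mb.png",np.hstack([cv2.resize(im,(400,300)),cv2.resize(t,None,fx=3,fy=3)[:,:400]])[:,:,::-1])
E
```

```text
tcp [0.5989 0.2221 0.1544] [-0.148  0.989  0.    -0.   ] F [ 0.7 -0.4 -0.2] open 0.583 t 27.25
[248 163] [263 216] bar ((598.0105590820312, 220.620361328125), (47.968971252441406, 12.950085639953613), 16.49605369567871)
bar angle 16.496063 [array([ 1.3, -1.2,  0. ]), 'turn z', np.float64(0.009)]
disc (array([599.3, 221. ]), array([58.6, 61.4]))
```

View pics/mb.png

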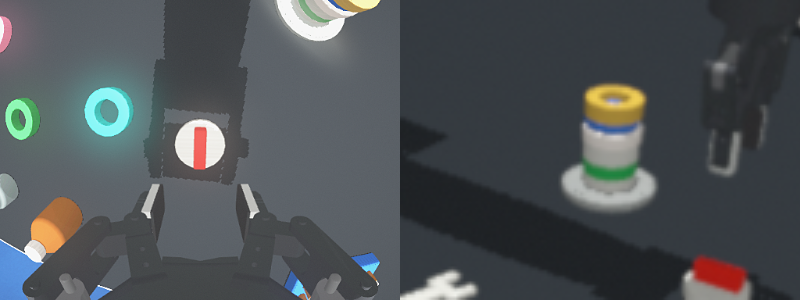

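The ring sits level on the lid (right panel about (614,97)). The cap bar is centred and lined up with the jaws (left panel about (200,147)). Descending onto it.

>>> {"method": "drive_tool", "body": {"moves": [[[0, 0, 0.009], [0.0008, -0.0012, 0.04], 0.05], [[0, 0, 0], [0, 0, 0.04], 0.05], [[0, 0, 0], [0, 0, 0.03], 0.05], [[0, 0, 0], [0, 0, 0.004], 0.05], [[0, 0, 0], [0, 0, 0], 0.05]]}}

```text
time: 27.98
eef_pos: [0.5997, 0.2209, 0.0417]
tcp_rot: [-0.143, 0.99, 0.0, 0.001]
contact_force: [-0.1, 0.4, 0.8]
opening: 0.583
finger_force: 0.0
```

>>> {"method": "drive_tool", "body": {"moves": [[[0, 0, 0], [0, 0, 0], 0.05], [[0, 0, 0], [0, 0, 0.003], 0.05], [[0, 0, 0], [0, 0, 0], 0.05]]}}

```text
time: 28.35
eef_pos: [0.599, 0.2204, 0.0375]
tcp_rot: [-0.143, 0.99, 0.0, 0.0]
contact_force: [-0.4, -0.2, -0.4]
opening: 0.583
finger_force: 0.0
```

>>> {"method": "drive_tool", "body": {"moves": [[[0, 0, 0], [0, 0, 0.0015], 0.03], [[0, 0, 0], [0, 0, 0], 0.005], [[0, 0, 0], [0, 0, 0], 0.005], [[0, 0, 0], [0, 0, 0], 0.005], [[0, 0, 0], [0, 0, 0], 0.005]], "grip_force": 50}}

```text
time: 28.98
eef_pos: [0.5987, 0.2204, 0.0356]
tcp_rot: [-0.143, 0.99, 0.0, -0.0]
contact_force: [-1.4, 0.5, 0.8]
opening: 0.149
finger_force: 52.1
```

>>> {"method": "drive_tool", "body": {"moves": [[[0, 0, 0], [0, 0, 0], 0.005], [[0, 0, 0], [0, 0, 0], 0.005], [[0, 0, 0], [0, 0, 0], 0.005]]}}

```text
time: 29.35
eef_pos: [0.5987, 0.2204, 0.0355]
tcp_rot: [-0.143, 0.99, 0.0, -0.0]
contact_force: [-1.0, 1.2, -0.1]
opening: 0.153
finger_force: 52.1
```

>>> {"method": "drive_tool", "body": {"moves": [[[0, 0, 0], [0, 0, -0.035], 0.005], [[0, 0, 0], [0, 0, -0.05], 0.005], [[0, 0, 0], [0, 0, -0.05], 0.005], [[0, 0, 0], [0, 0, -0.04], 0.005], [[0, 0, 0], [0, 0, 0], 0.005]]}}

```text
time: 29.98
eef_pos: [0.6011, 0.2208, 0.2146]
tcp_rot: [-0.143, 0.99, 0.0, 0.004]
contact_force: [0.8, 0.0, -2.5]
opening: 0.146
finger_force: 51.7
```

>>> {"method": "drive_tool", "body": {"moves": [[[0, 0, 0], [0.0466, 0.0354, 0], 0.005], [[0, 0, 0], [0.0466, 0.0354, 0], 0.005], [[0, 0, 0], [0.0266, 0.0202, 0], 0.005], [[0, 0, 0], [0, 0, 0], 0.005], [[0, 0, 0], [0, 0, 0], 0.005]]}}

```text
time: 30.6
eef_pos: [0.4579, 0.2733, 0.2088]
tcp_rot: [-0.143, 0.99, -0.0, -0.001]
contact_force: [0.4, 0.5, -2.9]
opening: 0.151
finger_force: 51.7
```

```bash
python3 - <<'E'
from w import *
s,c=look("wc")
k=blob(c,(320,120),(15,90,60),(32,255,255),120); m,d=circ(c,k,.106,castw); print(k[:,0].min(0),k[:,0].max(0),"ring",m,d)
print(go(s,.3798,.3035))
E
```

```text
tcp [0.4579 0.2733 0.2088] [-0.143  0.99  -0.    -0.001] F [ 0.4  0.5 -2.9] open 0.151 t 30.6
[283  84] [343 154] ring [384.  295.3] [43.3 45.5]
[array([66.4, 51.1,  0.1])]
```

View pics/wc.png

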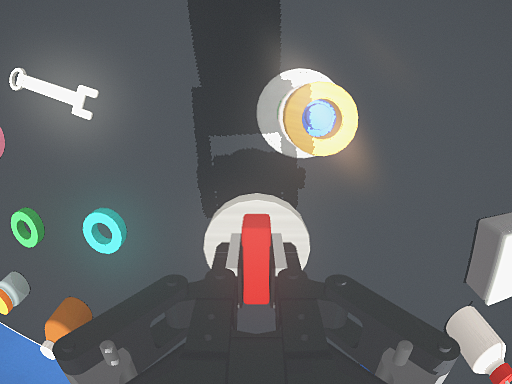

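The cap is held level at about (257,240), and the ring is on the stack at about (321,119) with the knob centred in it. Moving over it.

>>> {"method": "drive_tool", "body": {"moves": [[[0, 0, 0], [0.0332, 0.0255, 0], 0.005], [[0, 0, 0], [0.0332, 0.0255, 0], 0.005], [[0, 0, 0], [0, 0, 0.03], 0.005], [[0, 0, 0], [0, 0, 0.02], 0.005], [[0, 0, 0], [0, 0, 0], 0.005]]}}

```text
time: 31.28
eef_pos: [0.3796, 0.3029, 0.1584]
tcp_rot: [-0.143, 0.99, -0.001, -0.002]
contact_force: [-0.6, -0.2, -3.4]
opening: 0.148
finger_force: 51.6
```

>>> {"method": "drive_tool", "body": {"moves": [[[0, 0, 0], [0, 0, 0], 0.005], [[0, 0, 0], [0, 0, 0], 0.005]]}}

```text
time: 31.52
eef_pos: [0.3812, 0.3041, 0.1618]
tcp_rot: [-0.143, 0.99, 0.0, 0.001]
contact_force: [-0.5, 0.5, -2.8]
opening: 0.148
finger_force: 51.7
```

```bash
python3 - <<'E'
from w import *
c=dict(np.load("pics/wc.npz"))
print(castw(c,(321,119),.106)[:2]); print(go(ctrl.get_state(),.3798,.3035))
E
```

```text
[0.38232476 0.30249454]
[array([ 1.5, -0.2, -0. ])]
```

Aligned. Lowering from 0.162 towards the expected 0.1365.

>>> {"method": "drive_tool", "body": {"moves": [[[0, 0, 0], [0.0005, -0.0003, 0.01], 0.005], [[0, 0, 0], [0, 0, 0.008], 0.005], [[0, 0, 0], [0, 0, 0.004], 0.005], [[0, 0, 0], [0, 0, 0], 0.005], [[0, 0, 0], [0, 0, 0], 0.005]]}}

```text
time: 32.15
eef_pos: [0.3798, 0.3035, 0.1388]
tcp_rot: [-0.143, 0.99, 0.0, 0.0]
contact_force: [0.2, 0.4, -2.0]
opening: 0.151
finger_force: 51.7
```

>>> {"method": "drive_tool", "body": {"moves": [[[0, 0, 0], [0, 0, 0.002], 0.005], [[0, 0, 0], [0, 0, 0], 0.005], [[0, 0, 0], [0, 0, 0], 0.005]]}}

```text
time: 32.52
eef_pos: [0.3799, 0.3035, 0.1369]
tcp_rot: [-0.143, 0.99, 0.0, 0.0]
contact_force: [1.0, 0.9, -2.5]
opening: 0.151
finger_force: 51.7
```

>>> {"method": "drive_tool", "body": {"moves": [[[0, 0, 0], [0, 0, 0.001], 0.005], [[0, 0, 0], [0, 0, 0], 0.005], [[0, 0, 0], [0, 0, 0], 0.005]]}}

```text
time: 32.9
eef_pos: [0.38, 0.3036, 0.1366]
tcp_rot: [-0.143, 0.99, 0.0, 0.0]
contact_force: [-2.5, -0.6, 5.2]
opening: 0.152
finger_force: 52.8
```

Seated. Releasing and retreating.

>>> {"method": "drive_tool", "body": {"moves": [[[0, 0, 0], [0, 0, 0], 0.04], [[0, 0, 0], [0, 0, 0], 0.04], [[0, 0, 0], [0, 0, 0], 0.04], [[0, 0, 0], [0, 0, -0.03], 0.04], [[0, 0, 0], [0, 0, -0.05], 0.04]]}}

```text
time: 33.52
eef_pos: [0.3783, 0.3027, 0.2141]
tcp_rot: [-0.143, 0.99, -0.001, -0.003]
contact_force: [1.0, 0.6, -0.7]
opening: 0.467
finger_force: 0.0
```

>>> {"method": "drive_tool", "body": {"moves": [[[0, 0, 0], [-0.04, -0.04, 0], 0.04], [[0, 0, 0], [-0.04, -0.04, 0], 0.04], [[0, 0, 0], [0, 0, 0], 0.04], [[0, 0, 0], [0, 0, 0], 0.04]]}}

```text
time: 34.02
eef_pos: [0.4787, 0.2492, 0.215]
tcp_rot: [-0.143, 0.99, 0.0, -0.001]
contact_force: [-0.8, -0.8, -0.2]
opening: 0.47
finger_force: 0.0
```

```bash
python3 - <<'E'
from w import *
s,c=look("wd"); t=ctrl.read_camera("scene")["image"][80:180,220:360]
cv2.imwrite("pics/md.png",np.hstack([cv2.resize(c["image"],(400,300)),cv2.resize(t,None,fx=3,fy=3)[:,:400]])[:,:,::-1])
E
```

```text
tcp [0.4787 0.2492 0.215 ] [-0.143  0.99   0.    -0.001] F [-0.8 -0.8 -0.2] open 0.47 t 34.02
```

View pics/md.png

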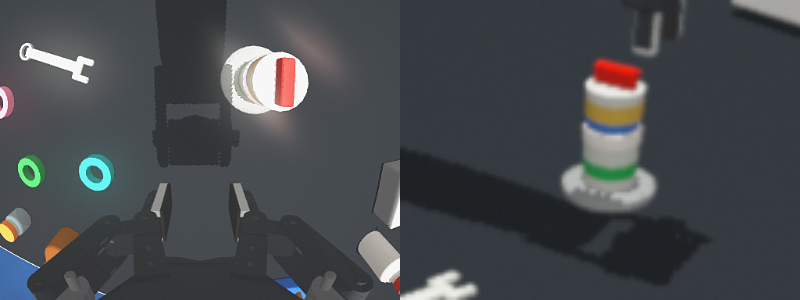

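The stack stands complete and level, with the cap at right panel about (616,88), and the gripper is clear of it. Handing in.

```bash
python3 -c "
from plant import ctrl
print(ctrl.sign_off())"
```

```text
the job is handed in; nothing more can be done
None
```

The vessel is assembled (liner, lid, ring and cap each made contact at their seated height and were released), and the job is handed in at about 34 s of robot time; the sign-off gave no verdict.

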